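# Clamp a wheel cap in the holding jig

### The job

Get the chromed wheel cap held in the wooden jig for polishing: push it along the board between the rails until it rests against both steel stop pins, and then flip the open clamp's lever over past its middle so that it snaps shut with its rubber foot down on the cap. The cap must stay on the board, not be lifted or tipped, and the other things on the table are to be left where they are.

Things in the scene. Friction and masses are not known exactly. Their poses are not given: they have to be found in the camera images.
- jig: Plywood board fixed to the table, 300 x 136 x 18 mm; origin under its centre, x along it toward the clamp end, z up. Rails 12 mm high, inner faces 110 mm apart, run along x from -142 to +32 mm. Two steel stop pins, 12 mm across, 30 mm high, stand at x = +54, y = +/-34 mm. Behind them is the clamp's steel stand, 60 mm wide, at x = +77 to +133, 117 mm high above the table.
- seat (a point): Point on the board's top (18 mm above the table) where the centre of the cap's underside lies when the cap touches both pins: x = +10, y = 0 in the jig's frame.
- wheel_cap: Loose chromed wheel cap, a round can 100 mm across and 63 mm high with a black band round its foot and a dark disc on top, about 0.1 kg; starts on the board between the rails, 60 to 85 mm short of the seat. Origin at the centre of its underside, z up.
- clamp_angle (a joint): Angle (rad) of the one-piece lever (arm and handle, 60 degrees apart) about an axis along jig y. 0 = open, handle leans 30 degrees toward jig +x, arm 60 degrees up; 0.52 = middle, handle upright; about 1.05 = shut on the cap, arm level (1.13 without cap). A spring drives it away from the middle: it takes 5 to 9 N on the grip toward jig -x, then snaps shut by itself past the middle.
- handle_end (a point): Tip of the lever's handle, 115 mm from the pivot. Its black round grip, 22 mm across, takes up the last 70 mm; below is a steel rod 12 mm across. With the lever open the tip is 205 mm above the table and 58 mm from the pivot toward jig +x; at the middle it is 220 mm high.
- clamp_lever: The clamp's one-piece lever (hold-down arm, foot and handle); origin on its axis, 105 mm above the table, at x = +105, y = 0 in the jig's frame. The arm is a steel bar 14 x 12 mm; 95 mm from the pivot it carries the rubber foot.
- tape: Bystander: loose tape measure, 66 x 76 x 34 mm, to the right of the jig; leave it.
- tin: Bystander: loose empty bolt tin, 60 mm across, 45 mm high, to the right of the jig; leave it.
- spare_cap: Bystander: another loose chromed cap, 115 mm across, 67 mm high, standing off the jig and farther from the robot; leave it.
- foot (a point): Centre of the rubber foot's face, 20 mm across, 95 mm along the arm from the pivot and 24 mm under its centre line. About 175 mm above the table with the lever open, 80 mm when shut on the cap.

How it is judged:
On the way, in this order (a step that is already met when the one before it is completed fails the run):
1. the cap rests against both pins (centre within 6 mm of the seat) while the clamp is still open (horizontal distance between wheel_cap and seat below 0.006 m and value of joint clamp_angle below 0.4 rad), for 0.2 s.
2. the lever has been flipped past its middle and the foot is down on the cap (value of joint clamp_angle above 0.97 rad and contact force between clamp_lever and wheel_cap above 2 N), for 0.2 s.
At the end, for the whole second after the job is handed in: The cap stands flat on the board with its centre within 6 mm of the seat, the lever is shut (joint above 0.97) and the foot presses on the cap with more than 2 N; all at rest (all of step 2 and horizontal distance between wheel_cap and seat below 0.006 m and z of wheel_cap in the frame of jig below 0.022 m and angle between wheel_cap's own z axis and vertical below 0.06 rad and linear speed of wheel_cap below 0.01 m/s); the robot touches nothing.
It fails at once if the cap is lifted off the board (more than 12 mm) (z of wheel_cap in the frame of jig above 0.03 m).
It fails at once if the cap is tipped (more than 0.3 rad) (angle between wheel_cap's own z axis and vertical above 0.3 rad).
It fails at once if the tape measure, the tin or the other chromed cap is moved by more than 20 mm (distance of any of tape, tin, spare_cap from where it was at the start of the episode above 0.02 m).
It also fails if it takes over 48 s, if anything falls off the work surface, if the arm or the gripper's body presses on something with over 40 N, if the wrist force passes 120 N, or if a joint passes its speed limit or range.

### The arm

A 6-joint arm with a two-finger parallel gripper is mounted at the origin on a cart in front of the work surface, level with it; the furniture and walls round the work are solid. World frame = base frame: x ahead of the robot, y to its left, z up, the work surface at z = 0. Lengths are in m, angles in rad, forces in N, time in s.
With the tool pointing down it reaches from about 0.35 to 0.975 m from the base axis. Payload 4.9 kg.
Tool frame: the origin (TCP) lies at the very end of the fingers, on their centre line; the grasp point (between the pads) lies 19 mm behind it; z points along the fingers, y is the line along which they close (so a half turn about z gives the same grasp; the last joint's range is limited). The gripper opens to 85 mm and grips with 20 to 120 N. Pads are 22 mm wide; open, the fingers measure 114 mm over their backs; the gripper's body (76 mm by 85 mm) begins 54 mm behind the grasp point. The pads swing forward as they close: fully open they stand 13 mm farther back than shut.
Start: joints at [1.091, 0.053, 1.613, -0, 1.476, -0.119], TCP at [0.221, 0.585, 0.231] pointing down, gripper open.
Joint ranges: [-3.01, 3.01], [-1.01, 2.22], [0.06, 2.58], [-1.02, 4.17], [0.09, 2.62], [-3.14, 3.14]. Speed limits (rad/s): [2.57, 2.57, 3.14, 3.14, 3.14, 3.14].

### API

Orientations are given as a rotation vector (axis times angle).
In Python, from station import get_obs, get_image, finish_job gives the robot as it stands. The module is installed in compiled form; this text tells all that it offers.
- The arm moves only by the tool carry_out, never from a script. Its argument "rows" is a list of rows, each a list of 7 numbers: the turn, a rotation vector about the tool's x, y, z as a fraction of full scale, then the shift along the tool's x, y, z as a fraction of full scale, then the closure, from -1 (fully open) to 1 (shut). A call has 1 to 5 rows; each row is the pose to reach, as a shift and turn from the pose commanded when the call began, along the tool's axes at that moment, turning the shorter way round; what a row does not reach only later rows make up. Full scale, the value 1, is 300 mm for a shift and pi rad for a turn. A row lasts 1/10 s, in which the tool goes at most 50 mm and 8.59 degrees, less where a joint would pass 70% of its speed; a pose out of reach is approached as far as the arm can. A call with a number of a shift or a turn outside -1 to 1 is refused whole. A call with a gripper value outside its range is refused whole. The fingers move at their own pace and stop on an object; "force" is the grip in N (left out, the last holds). Time passes only in rows, so rows that repeat a pose let the fingers close. It gives the time, the measured TCP pose, the force, the opening and the grip force at its end, in the units of the state.
- get_obs(): the state, without advancing time (a new reading comes with each control period).
- get_image(name): name is "scene" or "top" or "wrist"; returns a dict with "img" (420x560x3 uint8, blue, green, red), "mtx" (3x3 intrinsics, pixels), "D" ([k1, k2, p1, p2, k3] as OpenCV has them; the pictures are not rectified), "R" (3x3) and "t" (3): a world point X has camera coordinates R X + t. Camera axes: x right, y down, z forward; pixel columns grow to the right and rows downward; lengths in m; the calibration is good to about 2 mm. A picture is of the moment at which its call begins. There is no depth.
- finish_job(): hands the job in; it is judged then, once.
The state is a dict: "t": time; "q": joint angles; "dq": joint speeds; "effort": joint torques, N m; "tool_pos": TCP position; "tool_rot": TCP orientation; "contact_force": force on the tool from outside, world axes, zero at the start; "wrist_torque": the same for the moment, N m; "opening": finger opening in m; "grip_force": force on a finger pad.
Only numpy, scipy, OpenCV 4.12 (cv2) and the standard library are available. Lean on these libraries where they do the work, as an engineer would, in place of code of your own. Each camera call takes 0.05 s, during which the arm holds its last target. There are 200 camera calls.

## Working session

There is one attempt and no reset: what is moved stays moved. The work goes in short steps, Python scripts to look and compute and a tool call to move; the robot and the scene stay as the last step left them, time stands still between calls to the robot, and variables do not carry over. Pictures are saved under pics/ and viewed, at most 10 in all, crops included, and the job is handed in when it is done.

Besides the shell and the picture viewer there is one more tool, called after ">>>" as name([rows], argument=value, ...), one row to a line, values as JSON. carry_out: Moves the arm, as the interface text tells. Shift numbers are shares of 300 mm and turn numbers shares of pi rad, none past 1 either way. Its arguments: {"type":"object","properties":{"rows":{"type":"array"},"force":{"type":"number"}},"required":["rows"]}

```bash
mkdir -p pics; python3 - <<'E'
from station import *
import cv2,pickle
o=get_obs();print(o)
d={}
for n in("scene","top"):
    d[n]=get_image(n);cv2.imwrite(f"pics/{n}0.png",d[n]["img"]);c=d[n];print(n,c["mtx"].tolist(),c["D"],(-c["R"].T@c["t"]).round(3),c["R"].round(3).tolist())
pickle.dump(d,open("d0.pkl","wb"))
E
```

```text
{'t': 0.0, 'q': array([ 1.09102108e+00,  5.33607718e-02,  1.61431238e+00, -4.17345550e-06,
        1.47597263e+00, -1.18992765e-01]), 'dq': array([-0.00192261,  0.0014906 ,  0.00011202,  0.0004727 ,  0.00154671,
       -0.00010234]), 'effort': array([ 7.62170221e-04, -3.93694603e+01, -3.70170665e+01, -7.22756749e-05,
        7.12246154e-03, -2.13314721e-06]), 'tool_pos': array([0.22033564, 0.58420731, 0.2300496 ]), 'tool_rot': array([-5.63538387e-01, -3.09002266e+00,  3.08292730e-03]), 'contact_force': array([ 0.2797494 , -0.08069892, -0.98909819]), 'wrist_torque': array([ 0.03340226,  0.02835211, -0.02330299]), 'grip_force': 0.0, 'opening': 0.08539206270226876}
scene [[413.6830618530892, 0.0, 278.9809931188066], [0.0, 413.6830618530892, 208.03849522834105], [0.0, 0.0, 1.0]] [-0.05953678  0.          0.          0.          0.        ] [ 0.011 -0.533  1.006] [[0.658, -0.753, 0.002], [-0.573, -0.502, -0.648], [0.489, 0.425, -0.762]]
top [[402.96266237466153, 0.0, 281.1993626204835], [0.0, 402.96266237466153, 202.53065929228845], [0.0, 0.0, 1.0]] [0.03976794 0.         0.         0.         0.        ] [ 0.39  -0.038  1.052] [[0.092, -0.996, 0.004], [-0.974, -0.091, -0.208], [0.208, 0.015, -0.978]]
```

View pics/scene0.png

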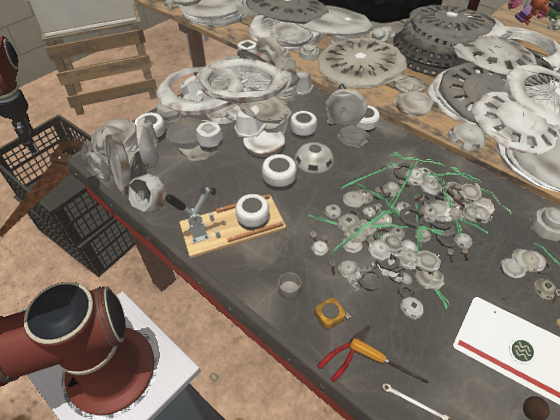

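View pics/top0.png

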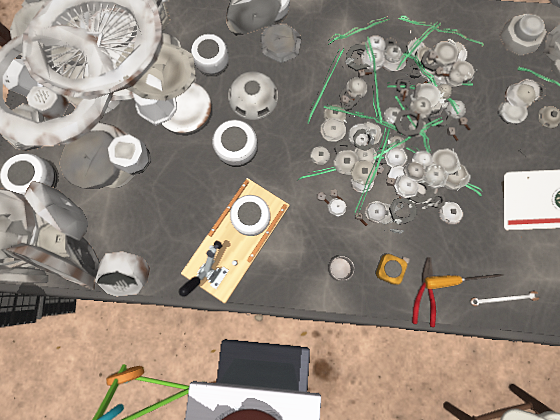

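```bash
python3 - <<'E'
import cv2,pickle,numpy as np
d=pickle.load(open("d0.pkl","rb"))
a=cv2.resize(d["top"]["img"][165:315,165:305],None,fx=4,fy=4,interpolation=cv2.INTER_CUBIC)
cv2.imwrite("pics/c1.png",a)
b=cv2.resize(d["scene"]["img"][140:265,155:305],None,fx=4.5,fy=4.5,interpolation=cv2.INTER_CUBIC)
cv2.imwrite("pics/c2.png",b)
E
```

```text
(no output)
```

View pics/c1.png

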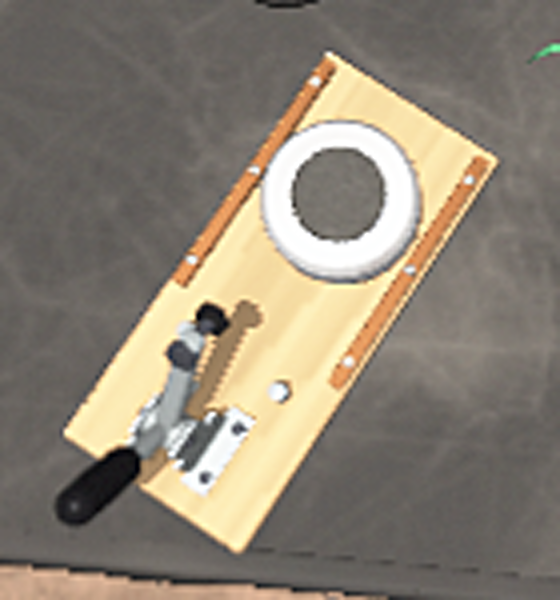

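View pics/c2.png

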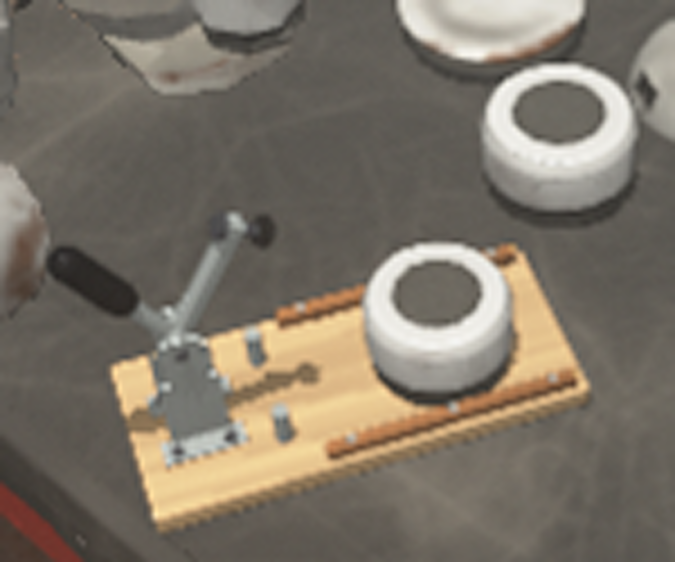

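```bash
cat > h.py <<'E'
import numpy as np,cv2
def ray(c,p):
    u=cv2.undistortPoints(np.array(p,float).reshape(-1,1,2),c["mtx"],c["D"]).reshape(-1,2)
    r=np.c_[u,np.ones(len(u))]@c["R"]; return -c["R"].T@c["t"],r/np.linalg.norm(r,axis=1)[:,None]
def onz(c,p,z):
    o,r=ray(c,p); return o+r*((z-o[2])/r[:,2])[:,None]
def tri(cs,ps):
    A=0;b=0
    for c,p in zip(cs,ps):
        o,r=ray(c,p);M=np.eye(3)-np.outer(r[0],r[0]);A=A+M;b=b+M@o
    return np.linalg.solve(A,b)
def proj(c,X):
    return cv2.projectPoints(np.array(X,float).reshape(-1,1,3),cv2.Rodrigues(c["R"])[0],c["t"],c["mtx"],c["D"])[0].reshape(-1,2)
E
python3 - <<'E'
import pickle;from h import *
d=pickle.load(open("d0.pkl","rb"));T,S=d["top"],d["scene"]
t=lambda l:np.array(l)/4+[165-.375,165-.375]
s=lambda l:np.array(l)/4.5+[155-.39,140-.39]
def disc(c,g):
    hsv=cv2.cvtColor(c["img"],cv2.COLOR_BGR2HSV);m=(hsv[...,2]<140).astype(np.uint8)
    n,l,st,ce=cv2.connectedComponentsWithStats(m,connectivity=4);k=l[int(g[1]),int(g[0])];print("disc",st[k],ce[k]);return ce[k]
dt=disc(T,t([338,194]));ds=disc(S,s([437,294]))
print("cap T",onz(T,dt,.081),"S",onz(S,ds,.081),"tri",tri([T,S],[dt,ds]))
ct=onz(T,t([[328,52],[497,160],[240,552],[64,435]]),.018)
cs=onz(S,s([[515,243],[588,390],[160,520],[112,368]]),.018)
for c in(ct,cs):
    print(c.round(4).tolist(),np.linalg.norm(c-np.roll(c,-1,0),axis=1).round(3))
    ax=(c[2]+c[3]-c[0]-c[1]);print("mid",c.mean(0).round(4),"yaw",np.arctan2(ax[1],ax[0]))
print("tip",tri([T,S],[t([[72,507]]),s([[60,262]])]),"foot",tri([T,S],[t([[210,319]]),s([[222,226]])]), tri([T,S],[t([[210,319]]),s([[262,232]])]),tri([T,S],[t([[182,352]]),s([[222,226]])]))
print("pin T",onz(T,t([[281,390]]),.048),"S",onz(S,s([[254,333],[280,410]]),.048))
for n,pt in(("tin",(342,267)),("tape",(392,268)),("spare",(234,142))): print(n,onz(T,pt,.045))
E
```

```text
disc [238 202  23  23 430] [249.12325581 213.08604651]
disc [242 198  20  15 222] [251.63063063 204.72072072]
cap T [[0.56248991 0.05297893 0.081     ]] S [[0.56119122 0.0527187  0.081     ]] tri [0.56239275 0.05337066 0.07959019]
[[0.6684, 0.0758, 0.018], [0.6058, -0.0424, 0.018], [0.3434, 0.0947, 0.018], [0.4044, 0.2136, 0.018]] [0.134 0.296 0.134 0.298]
mid [0.5055 0.0854 0.018 ] yaw 2.6602280994082523
[[0.6702, 0.083, 0.018], [0.6033, -0.0433, 0.018], [0.3439, 0.0933, 0.018], [0.4041, 0.2122, 0.018]] [0.143 0.293 0.133 0.296]
mid [0.5054 0.0863 0.018 ] yaw 2.6733315936955058
tip [0.36520739 0.16144272 0.1963724 ] foot [0.45964629 0.11027022 0.18975583] [0.47031329 0.10582858 0.17618946] [0.45003906 0.11618314 0.19065184]
pin T [[0.44289506 0.07764744 0.048     ]] S [[0.47462741 0.14107424 0.048     ]
 [0.4416293  0.08076563 0.048     ]]
tin [[ 0.45558155 -0.1866712   0.045     ]]
tape [[ 0.46477517 -0.30924098  0.045     ]]
spare [[0.75465174 0.11651723 0.045     ]]
```

```bash
cat > mv.py <<'E'
import sys
from station import get_obs
import numpy as np
from scipy.spatial.transform import Rotation as Ro
C=np.array([.5055,.0856]);A=2.66;U=np.array([np.cos(A),np.sin(A)]);V=np.array([-U[1],U[0]])
def row(jx,jy,z,o=None):
    """row for TCP at jig (jx,jy) mm, world z mm, tool down, tool x along jig x"""
    o=o or get_obs();p=np.r_[C+U*jx/1e3+V*jy/1e3,z/1e3]
    R=Ro.from_rotvec(o["tool_rot"]);a=A
    G=Ro.from_matrix(np.array([[np.cos(a),np.sin(a),0],[np.sin(a),-np.cos(a),0],[0,0,-1]]))
    print((jx,jy,z),p.round(4),"turn",((R.inv()*G).as_rotvec()/np.pi).round(4),"shift",(R.inv().apply(p-o["tool_pos"])/.3).round(3))
def now():
    o=get_obs();r=o["tool_pos"][:2]-C;print("t",o["t"],"jig",(r@U*1e3).round(1),(r@V*1e3).round(1),"z",o["tool_pos"][2].round(4),"F",o["contact_force"].round(2),"q",o["q"].round(2),"op",o["opening"])
if __name__=="__main__":
    now()
    for a in sys.argv[1:]: row(*map(float,a.split(",")))
E
python3 mv.py -140,0,330 -140,0,230
```

```text
t 0.1 jig 483.6 -309.9 z 0.2302 F [-0.28 -0.02 -0.11] q [ 1.09  0.05  1.61 -0.    1.48 -0.12] op 0.08558014364966834
(-140.0, 0.0, 330.0) [0.6296 0.0208 0.33  ] turn [-0.0006 -0.      0.0385] shift [-1.939 -1.277 -0.331]
(-140.0, 0.0, 230.0) [0.6296 0.0208 0.23  ] turn [-0.0006 -0.      0.0385] shift [-1.939 -1.276  0.003]
```

>>> carry_out([
  [0,0,0.0385,-0.1,-0.07,-0.33,-0.1],
  [0,0,0.0385,-0.25,-0.15,-0.33,-0.1],
  [0,0,0.0385,-0.38,-0.25,-0.33,-0.1],
  [0,0,0.0385,-0.5,-0.33,-0.33,-0.1],
  [0,0,0.0385,-0.63,-0.42,-0.33,-0.1],
], force=30)

```text
t: 0.6
tool_pos: [0.3412, 0.4169, 0.3304]
tool_rot: [0.748, 3.05, 0.002]
contact_force: [1.1, 1.2, -0.5]
opening: 0.0474
grip_force: 0.0
```

```bash
python3 mv.py -140,0,330
```

```text
t 0.6 jig 299.1 -217.5 z 0.3304 F [ 1.06  1.17 -0.54] q [ 0.75 -0.19  1.69 -0.    1.65 -0.34] op 0.04739250012683916
(-140.0, 0.0, 330.0) [0.6296 0.0208 0.33  ] turn [0.0005 0.0002 0.0002] shift [-1.463e+00 -7.260e-01  1.000e-03]
```

>>> carry_out([
  [0,0,0,-0.15,-0.07,0,-0.1],
  [0,0,0,-0.3,-0.14,0,-0.1],
  [0,0,0,-0.45,-0.21,0,-0.1],
  [0,0,0,-0.6,-0.28,0,-0.1],
  [0,0,0,-0.73,-0.36,0,-0.1],
])

```text
t: 1.1
tool_pos: [0.4853, 0.219, 0.3288]
tool_rot: [-0.75, -3.05, 0.001]
contact_force: [-0.1, 0.3, -0.0]
opening: 0.0473
grip_force: 0.0
```

>>> carry_out([
  [0,0,0,-0.15,-0.07,0,-0.1],
  [0,0,0,-0.3,-0.14,0,-0.1],
  [0,0,0,-0.45,-0.21,0,-0.1],
  [0,0,0,-0.6,-0.28,0,-0.1],
  [0,0,0,-0.73,-0.36,0,-0.1],
])

```text
t: 1.6
tool_pos: [0.6294, 0.0219, 0.3285]
tool_rot: [-0.75, -3.05, 0.0]
contact_force: [0.5, -0.2, -0.3]
opening: 0.0464
grip_force: 0.0
```

```bash
python3 mv.py -140,0,110 -140,0,36; python3 - <<'E'
from station import *
import cv2
cv2.imwrite("pics/s1.png",get_image("scene")["img"])
E
```

```text
t 1.6 jig -139.3 -0.9 z 0.3285 F [ 0.49 -0.17 -0.33] q [-0.08  0.03  1.48  0.    1.64 -1.17] op 0.04644129435383035
(-140.0, 0.0, 110.0) [0.6296 0.0208 0.11  ] turn [-0.0001 -0.0003 -0.0002] shift [-0.003 -0.003  0.728]
(-140.0, 0.0, 36.0) [0.6296 0.0208 0.036 ] turn [-0.0001 -0.0003 -0.0002] shift [-0.003 -0.003  0.975]
```

View pics/s1.png

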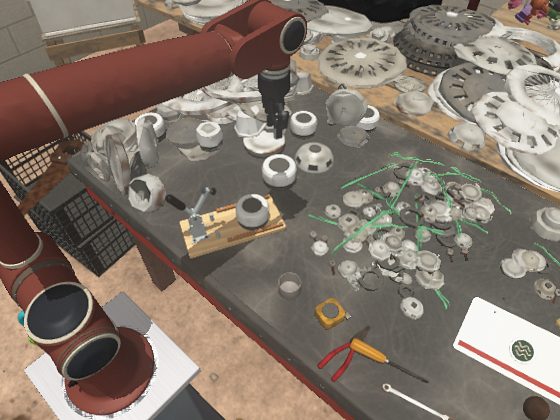

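```bash
python3 - <<'E'
import pickle;from h import *
S=pickle.load(open("d0.pkl","rb"))["scene"]
# vertical line vs ray
def hgt(px,xy):
    o,r=ray(S,[px]);r=r[0]
    A=np.c_[r,[0,0,-1]];s=np.linalg.lstsq(A,np.r_[xy,0]-o,rcond=None)[0];return s[1],np.linalg.norm(A@s-(np.r_[xy,0]-o))
for p in[(293,33),(290,48),(275,70),(272,105),(273,140)]: print(p,hgt(p,(.6294,.0219)))
print(proj(S,[.6294,.0219,.3285]))
E
```

```text
(293, 33) (np.float64(0.5934679115506101), np.float64(0.040921217435656056))
(290, 48) (np.float64(0.5595457204062795), np.float64(0.035394147582268776))
(275, 70) (np.float64(0.5059387946147917), np.float64(0.0029939774804741115))
(272, 105) (np.float64(0.4118110445937573), np.float64(0.004694665271196191))
(273, 140) (np.float64(0.3025652328768886), np.float64(0.0032475697459615617))
[[274.18255355 132.1588028 ]]
```

>>> carry_out([
  [0,0,0,0,0,0.16,-0.1],
  [0,0,0,0,0,0.32,-0.1],
  [0,0,0,0,0,0.48,-0.1],
  [0,0,0,0,0,0.64,-0.1],
  [0,0,0,0,0,0.75,-0.1],
])

```text
t: 2.15
tool_pos: [0.6259, 0.0241, 0.0996]
tool_rot: [-0.748, -3.045, 0.002]
contact_force: [-0.8, 0.4, 0.2]
opening: 0.0471
grip_force: 0.0
```

>>> carry_out([
  [0,0,0,0,0,0.1,-0.1],
  [0,0,0,0,0,0.19,-0.1],
  [0,0,0,0,0,0.2,-0.1],
])

```text
t: 2.45
tool_pos: [0.6245, 0.0242, 0.0392]
tool_rot: [-0.747, -3.042, 0.002]
contact_force: [-1.3, 0.9, 0.3]
opening: 0.0467
grip_force: 0.0
```

```bash
python3 mv.py -122,0,44 -44,0,44; python3 - <<'E'
from station import *
import cv2
i=get_image("scene")["img"][90:270,160:340]
cv2.imwrite("pics/s2.png",cv2.resize(i,None,fx=3.3,fy=3.3))
E
```

```text
t 2.45 jig -133.9 -0.7 z 0.0392 F [-1.32  0.94  0.28] q [-0.08  0.24  1.74 -0.    1.17 -1.17] op 0.04665769282157465
(-122.0, 0.0, 44.0) [0.6136 0.0291 0.044 ] turn [-0.0012 -0.0028 -0.0001] shift [ 0.04  -0.002 -0.016]
(-44.0, 0.0, 44.0) [0.5445 0.0652 0.044 ] turn [-0.0012 -0.0028 -0.0001] shift [ 0.3   -0.002 -0.013]
```

View pics/s2.png

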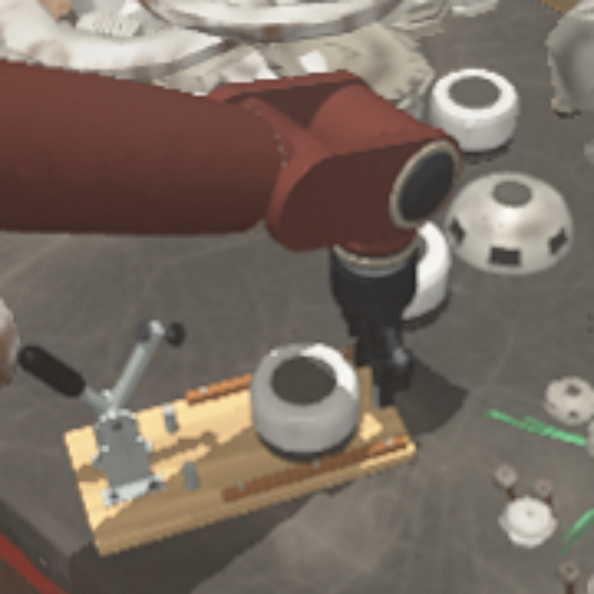

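>>> carry_out([
  [0,0,0,0.04,-0.002,-0.013,-0.1],
  [0,0,0,0.08,-0.002,-0.013,-0.1],
  [0,0,0,0.12,-0.002,-0.013,-0.1],
  [0,0,0,0.16,-0.002,-0.013,-0.1],
  [0,0,0,0.2,-0.002,-0.013,-0.1],
])

```text
t: 3.0
tool_pos: [0.5746, 0.0517, 0.0494]
tool_rot: [0.749, 3.049, 0.001]
contact_force: [1.2, -0.3, 0.8]
opening: 0.0469
grip_force: 0.6
```

```bash
cat > cap.py <<'E'
from station import get_image;from h import *;import mv
c=get_image("top");hsv=cv2.cvtColor(c["img"],cv2.COLOR_BGR2HSV)
o=mv.C
n,l,st,ce=cv2.connectedComponentsWithStats((hsv[...,2]<140).astype(np.uint8),connectivity=4)
for k in range(1,n):
    if 60<st[k,4]<700 and st[k,2]<32 and st[k,3]<32:
        p=onz(c,ce[k],.081)[0,:2]-o;j=(p@mv.U*1e3,p@mv.V*1e3)
        if abs(j[0])<120 and abs(j[1])<70: print("blob",st[k],np.round(j,1))
cv2.imwrite("pics/top_now.png",cv2.resize(c["img"][165:315,165:305],None,fx=4,fy=4))
E
python3 cap.py; python3 mv.py -52,0,43 -44,0,43
```

```text
t 3.05 jig -74.8 -1.8 z 0.0485 F [ 0.2   0.92 -0.87] q [-0.04  0.12  1.87  0.    1.16 -1.13] op 0.047268288171013424
(-52.0, 0.0, 43.0) [0.5516 0.0615 0.043 ] turn [-0.     -0.0005  0.0002] shift [ 0.076 -0.006  0.018]
(-44.0, 0.0, 43.0) [0.5445 0.0652 0.043 ] turn [-0.     -0.0005  0.0002] shift [ 0.103 -0.006  0.018]
```

>>> carry_out([
  [0,0,0,0.02,-0.003,0.006,-0.1],
  [0,0,0,0.04,-0.006,0.01,-0.1],
  [0,0,0,0.06,-0.006,0.012,-0.1],
  [0,0,0,0.075,-0.006,0.012,-0.1],
  [0,0,0,0.075,-0.006,0.012,-0.1],
])

```text
t: 3.55
tool_pos: [0.5534, 0.0602, 0.0443]
tool_rot: [-0.749, -3.05, 0.0]
contact_force: [-0.0, -0.7, 0.4]
opening: 0.047
grip_force: 0.0
```

```bash
python3 mv.py -44,0,43; python3 - <<'E'
from station import *;from h import *;import mv,pickle
c=get_image("scene");pickle.dump(c,open("s3.pkl","wb"));hsv=cv2.cvtColor(c["img"],cv2.COLOR_BGR2HSV)
cv2.imwrite("pics/s3.png",cv2.resize(c["img"][140:265,155:305],None,fx=4.5,fy=4.5))
for th in(80,110,140):
  n,l,st,ce=cv2.connectedComponentsWithStats((hsv[...,2]<th).astype(np.uint8),connectivity=4)
  for k in range(1,n):
    if 60<st[k,4]<400 and st[k,2]<32:
        p=onz(c,ce[k],.081)[0,:2]-mv.C;j=(p@mv.U*1e3,p@mv.V*1e3)
        if abs(j[0])<100 and abs(j[1])<50: print(th,"blob",st[k],np.round(j,1))
E
```

```text
t 3.55 jig -54.2 0.3 z 0.0443 F [-0.05 -0.67  0.39] q [-0.03  0.08  1.91  0.    1.15 -1.11] op 0.046997508732506264
(-44.0, 0.0, 43.0) [0.5445 0.0652 0.043 ] turn [-0.0001 -0.0004  0.    ] shift [0.034 0.001 0.004]
80 blob [221 205  17  13 128] [10.1  6. ]
110 blob [220 204  19  15 175] [8.6 4.6]
140 blob [219 203  22  16 265] [3.7 1.9]
```

View pics/s3.png

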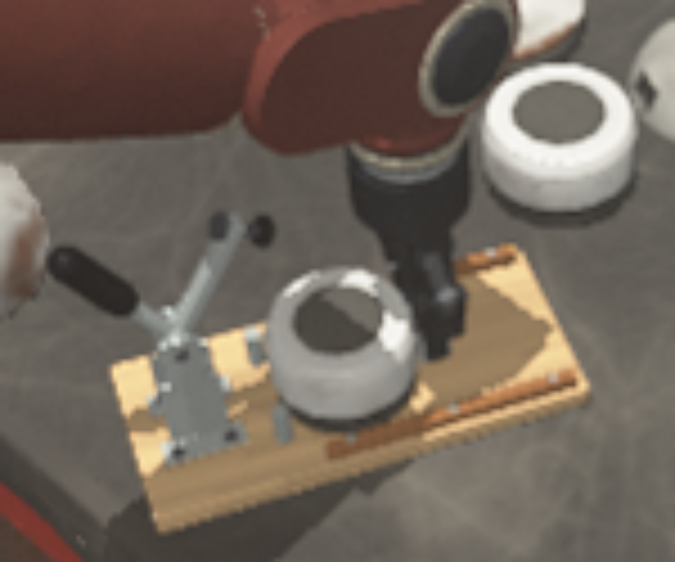

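The cap, with its disc at about (337, 320) in the crop, is nearly at the pins at (255, 345) and (283, 420). It needs a slow final push.

>>> carry_out([
  [0,0,0,0.007,0,0.004,-0.1],
  [0,0,0,0.014,0,0.004,-0.1],
  [0,0,0,0.021,0,0.004,-0.1],
  [0,0,0,0.021,0,0.004,-0.1],
  [0,0,0,0.021,0,0.004,-0.1],
])

```text
t: 4.1
tool_pos: [0.5484, 0.0629, 0.0434]
tool_rot: [-0.749, -3.05, 0.0]
contact_force: [-0.6, 0.7, 0.2]
opening: 0.0471
grip_force: 0.0
```

>>> carry_out([
  [0,0,0,0.007,0,0,-0.1],
  [0,0,0,0.014,0,0,-0.1],
  [0,0,0,0.021,0,0,-0.1],
  [0,0,0,0.021,0,0,-0.1],
  [0,0,0,0.021,0,0,-0.1],
])

```text
t: 4.6
tool_pos: [0.546, 0.0652, 0.0454]
tool_rot: [0.747, 3.044, 0.001]
contact_force: [5.9, -2.3, 0.4]
opening: 0.0472
grip_force: 2.8
```

```bash
python3 mv.py
```

```text
t 4.6 jig -45.3 -0.6 z 0.0454 F [ 5.86 -2.33  0.45] q [-0.02  0.06  1.93 -0.    1.14 -1.1 ] op 0.04715131868320257
```

>>> carry_out([
  [0,0,0,0.005,0,0,-0.1],
  [0,0,0,0.01,0,0,-0.1],
  [0,0,0,0.01,0,0,-0.1],
])

```text
t: 4.9
tool_pos: [0.5458, 0.066, 0.0469]
tool_rot: [0.745, 3.038, 0.001]
contact_force: [10.1, -4.0, 0.3]
opening: 0.0468
grip_force: 4.7
```

```bash
python3 mv.py
```

```text
t 4.9 jig -44.8 -1.3 z 0.0469 F [10.05 -4.03  0.35] q [-0.01  0.06  1.94 -0.    1.14 -1.1 ] op 0.04678840454601637
```

>>> carry_out([
  [0,0,0,-0.05,0,0,-0.1],
  [0,0,0,-0.15,0,0,-0.1],
  [0,0,0,-0.27,0,0,-0.1],
  [0,0,0,-0.27,0,-0.1,-0.1],
  [0,0,0,-0.27,0,-0.26,-0.1],
])

```text
t: 5.4
tool_pos: [0.609, 0.0291, 0.116]
tool_rot: [-0.748, -3.038, 0.003]
contact_force: [1.6, -0.3, 0.7]
opening: 0.0474
grip_force: 0.0
```

>>> carry_out([
  [0,0,0,0,0,-0.16,1],
  [0,0,0,0,0,-0.32,1],
  [0,0,0,0,0,-0.48,1],
  [0,0,0,0,0,-0.64,1],
  [0,0,0,0,0,-0.7,1],
])

```text
t: 5.9
tool_pos: [0.6137, 0.0295, 0.3378]
tool_rot: [0.748, 3.044, 0.002]
contact_force: [1.0, -0.5, 0.4]
opening: 0.0003
grip_force: 0.0
```

```bash
python3 mv.py 215,0,330 215,-130,330; python3 cap.py; python3 - <<'E'
from station import *;from h import *;import mv
c=get_image("scene");hsv=cv2.cvtColor(c["img"],cv2.COLOR_BGR2HSV)
for th in(110,125,140):
  n,l,st,ce=cv2.connectedComponentsWithStats((hsv[...,2]<th).astype(np.uint8),connectivity=4)
  for k in range(1,n):
    if 60<st[k,4]<400 and st[k,2]<32:
        p=onz(c,ce[k],.081)[0,:2]-mv.C;j=(p@mv.U*1e3,p@mv.V*1e3)
        if abs(j[0])<100 and abs(j[1])<50: print(th,"blob",st[k],np.round(j,1))
E
```

```text
t 5.9 jig -121.9 -0.4 z 0.3378 F [ 1.01 -0.53  0.43] q [-0.07 -0.02  1.51  0.    1.64 -1.16] op 0.00030929753680578016
(215.0, 0.0, 330.0) [0.315  0.1852 0.33  ] turn [ 0.001   0.0021 -0.0001] shift [ 1.123 -0.002  0.019]
(215.0, -130.0, 330.0) [0.3752 0.3004 0.33  ] turn [ 0.001   0.0021 -0.0001] shift [1.123 0.432 0.02 ]
110 blob [217 205  21  14 205] [9.9 3.8]
125 blob [217 204  21  15 242] [10.   1.5]
140 blob [216 204  22  16 262] [10.   1.9]
```

>>> carry_out([
  [0.001,0.002,0,0.15,0,0,1],
  [0.001,0.002,0,0.3,0,0,1],
  [0.001,0.002,0,0.45,0,0,1],
  [0.001,0.002,0,0.6,0,0,1],
  [0.001,0.002,0,0.75,0,0,1],
])

```text
t: 6.5
tool_pos: [0.4103, 0.1343, 0.3276]
tool_rot: [-0.747, -3.038, 0.006]
contact_force: [-0.3, 1.2, 0.2]
opening: -0.0003
grip_force: 0.0
```

```bash
python3 mv.py 204,0,330 204,0,192
```

```text
t 6.5 jig 106.9 1.0 z 0.3276 F [-0.26  1.15  0.2 ] q [ 0.14 -0.46  1.89  0.    1.72 -0.95] op -0.0002955251636162052
(204.0, 0.0, 330.0) [0.3247 0.1801 0.33  ] turn [-0.0021 -0.0038 -0.0002] shift [ 0.324  0.003 -0.004]
(204.0, 0.0, 192.0) [0.3247 0.1801 0.192 ] turn [-0.0021 -0.0038 -0.0002] shift [0.318 0.006 0.456]
```

>>> carry_out([
  [-0.002,-0.004,0,0.15,0.003,-0.004,1],
  [-0.002,-0.004,0,0.3,0.003,-0.004,1],
  [-0.002,-0.004,0,0.34,0.003,-0.004,1],
  [-0.002,-0.004,0,0.34,0.003,-0.004,1],
])

```text
t: 6.9
tool_pos: [0.3215, 0.1824, 0.331]
tool_rot: [0.744, 3.048, -0.0]
contact_force: [1.5, -0.4, -0.1]
opening: -0.0001
grip_force: 0.0
```

```bash
python3 mv.py 204,0,192
```

```text
t 6.9 jig 207.9 -0.6 z 0.331 F [ 1.48 -0.36 -0.1 ] q [ 0.32 -0.64  2.01 -0.    1.77 -0.78] op -0.00012620692166069356
(204.0, 0.0, 192.0) [0.3247 0.1801 0.192 ] turn [0.0003 0.0013 0.0008] shift [-0.011 -0.002  0.464]
```

>>> carry_out([
  [0,0,0,0,0,0.12,1],
  [0,0,0,0,0,0.24,1],
  [0,0,0,0,0,0.36,1],
  [0,0,0,0,0,0.46,1],
  [0,0,0,0,0,0.46,1],
])

```text
t: 7.4
tool_pos: [0.3213, 0.1801, 0.1886]
tool_rot: [-0.751, -3.047, 0.009]
contact_force: [-0.6, 0.4, 0.6]
opening: 0.0001
grip_force: 0.0
```

```bash
python3 mv.py 175,0,190 120,0,190; python3 - <<'E'
from station import *
import cv2
i=get_image("scene")["img"][100:270,120:320]
cv2.imwrite("pics/s4.png",cv2.resize(i,None,fx=3.5,fy=3.5))
E
```

```text
t 7.4 jig 207.0 1.5 z 0.1886 F [-0.65  0.35  0.59] q [ 0.31 -0.61  2.22 -0.    1.54 -0.78] op 0.00010258376302484615
(175.0, 0.0, 190.0) [0.3504 0.1667 0.19  ] turn [-0.002  -0.0008 -0.0006] shift [-0.107  0.005 -0.005]
(120.0, 0.0, 190.0) [0.3991 0.1412 0.19  ] turn [-0.002  -0.0008 -0.0006] shift [-0.29   0.006 -0.005]
```

View pics/s4.png

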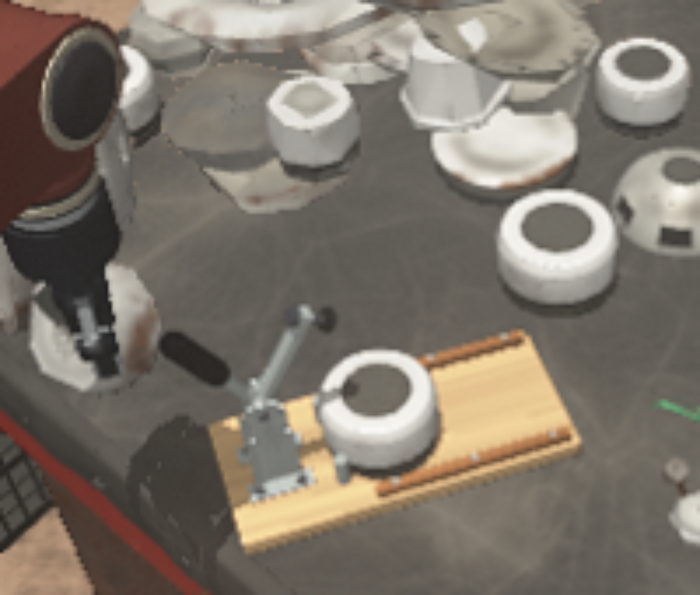

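The picture shows the cap at (378, 405) in the crop, sitting against the pins. The closed fingers at (100, 355) are behind the grip, whose tip is at (175, 348). Next I push along jig -x.

>>> carry_out([
  [0,0,0,-0.04,0.005,0.01,1],
  [0,0,0,-0.08,0.005,0.01,1],
  [0,0,0,-0.11,0.005,0.01,1],
  [0,0,0,-0.14,0.005,0.01,1],
  [0,0,0,-0.17,0.005,0.01,1],
])

```text
t: 7.95
tool_pos: [0.3709, 0.1598, 0.1951]
tool_rot: [0.748, 3.044, 0.006]
contact_force: [-5.1, 1.1, 3.1]
opening: 0.0002
grip_force: 2.3
```

```bash
python3 mv.py 120,0,186
```

```text
t 7.95 jig 153.6 -3.4 z 0.1951 F [-5.09  1.11  3.1 ] q [ 0.22 -0.51  2.14  0.    1.5  -0.87] op 0.00022194530473496662
(120.0, 0.0, 186.0) [0.3991 0.1412 0.186 ] turn [ 0.0016  0.0018 -0.0002] shift [-0.112 -0.011  0.031]
```

>>> carry_out([
  [0,0,0,-0.03,-0.008,0.01,1],
  [0,0,0,-0.06,-0.008,0.01,1],
  [0,0,0,-0.09,-0.008,0.01,1],
  [0,0,0,-0.115,-0.008,0.01,1],
  [0,0,0,-0.125,-0.008,0.01,1],
])

```text
t: 8.45
tool_pos: [0.4028, 0.1395, 0.1899]
tool_rot: [0.749, 3.044, 0.002]
contact_force: [0.3, 0.2, 0.1]
opening: -0.0003
grip_force: 0.0
```

```bash
python3 mv.py 110,0,190
```

```text
t 8.45 jig 116.0 -0.2 z 0.1899 F [0.31 0.18 0.15] q [ 0.16 -0.44  2.1  -0.    1.47 -0.93] op -0.00025070213595758194
(110.0, 0.0, 190.0) [0.408  0.1366 0.19  ] turn [ 0.0009  0.0021 -0.0003] shift [-0.02  -0.001 -0.   ]
```

Contact force has dropped to zero, so the lever has probably snapped over. I'll back away and look.

>>> carry_out([
  [0,0,0,0.08,0,0,1],
  [0,0,0,0.16,0,0,1],
  [0,0,0,0.24,0,0,1],
  [0,0,0,0.3,0,0,1],
  [0,0,0,0.3,0,0,1],
])

```text
t: 8.95
tool_pos: [0.3211, 0.1825, 0.1892]
tool_rot: [0.744, 3.045, 0.003]
contact_force: [0.6, -0.2, 0.2]
opening: -0.0001
grip_force: 0.0
```

```bash
python3 mv.py; python3 - <<'E'
from station import *
import cv2
i=get_image("scene")["img"][100:270,120:320]
cv2.imwrite("pics/s5.png",cv2.resize(i,None,fx=3.5,fy=3.5))
E
```

```text
t 8.95 jig 208.3 -0.5 z 0.1892 F [ 0.61 -0.25  0.25] q [ 0.32 -0.62  2.22 -0.    1.53 -0.78] op -0.00010856341003839593
```

View pics/s5.png

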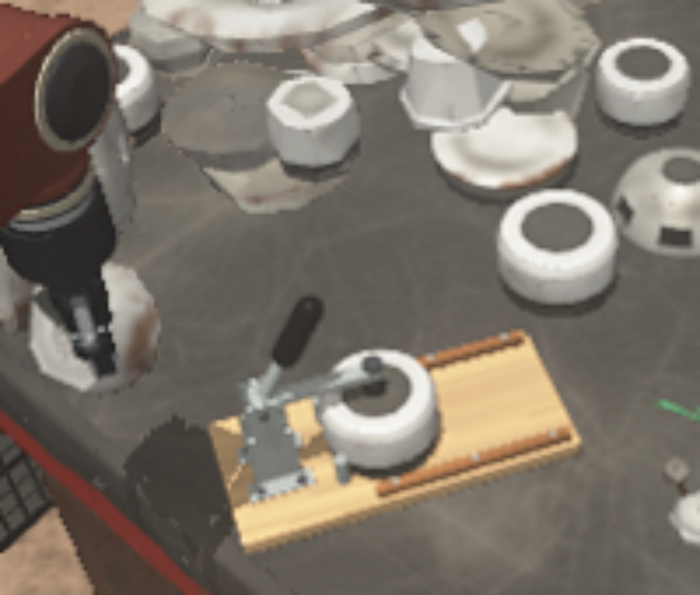

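The lever is shut: the handle tip is now at (312, 305) in the crop and leans the other way, and the foot at (372, 368) is on the cap. The cap hasn't moved and the robot is clear, so I'm handing in.

```bash
python3 -c "
from station import *
print(finish_job())"
```

```text
the job is handed in; nothing more can be done
None
```

I handed the job in with the cap pushed against both stop pins and the clamp snapped shut on it; the last picture showed the robot clear and nothing else in view moved, but the hand-in returned no verdict.

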